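# Change the batch on the platform shaker

### The arm

A 6-joint arm with a two-finger parallel gripper is mounted at the origin on the work surface. World frame = base frame: x ahead of the robot, y to its left, z up, the work surface at z = 0. Lengths are in m, angles in degrees, forces in N, time in s.
With the tool pointing down it reaches from about 0.375 to 0.9 m from the base axis. Payload 3.1 kg.
Tool frame: the origin (TCP) lies at the very end of the fingers, on their centre line; the grasp point (between the pads) lies 19 mm behind it; z points along the fingers, y is the line along which they close (so a half turn about z gives the same grasp; the last joint's range is limited). The gripper opens to 87 mm and grips with 3 to 60 N. Pads are 19 mm wide; open, the fingers measure 117 mm over their backs; the gripper's body (75 mm by 190 mm) begins 51 mm behind the grasp point.
Start: joints at [54.001, 30.224, 82.088, -0, 67.689, -10.227], TCP at [0.272, 0.563, 0.223] pointing down, gripper open.
Joint ranges: [-176.69, 176.69], [-43.24, 126.21], [12.49, 139.97], [-82, 262], [0, 151.66], [-163.58, 163.58]. Speed limits (degrees/s): [159.86, 159.86, 180, 180, 180, 180].

### API

Orientations are given as a 3x3 rotation matrix whose columns are the frame's x, y, z axes.
In Python, from rig import readout, cams, bot gives the robot as it stands.
- The arm moves only by the shell command python3 -m inch 'ROWS'. ROWS is JSON, a list of rows, each a list of 5 numbers: the shift along the world's x, y, z in cm, then the turn about the world's z in degrees, then the finger opening in cm, from 0 to 8.7. In form: [[dx, dy, dz, twist, fingers], ...]. A call has 1 to 10 rows; each row is the pose to reach, as a shift and turn from the pose commanded when the call began; what a row does not reach only later rows make up. A row lasts 1/12 s, in which the tool goes at most 41.7 mm and 7.16 degrees, less where a joint would pass 70% of its speed; a pose out of reach is approached as far as the arm can. A call with a gripper value outside its range is refused whole. The fingers move at their own pace and stop on an object; the grip force is fixed at half the most. Time passes only in rows, so rows that repeat a pose let the fingers close. It gives the time, the measured TCP pose, the force, the opening and the grip force at its end, in the units of the state.
- readout.read_state(): the state, without advancing time (a new reading comes with each control period).
- cams.capture(name): name is "side" or "top"; returns a dict with "image" (480x640x3 uint8, blue, green, red), "intrinsics" (3x3 intrinsics, pixels), "xyz" and "rotation" of the camera in the world. Camera axes: x right, y down, z forward; pixel columns grow to the right and rows downward; lengths in m; the calibration is good to about 2 mm. A picture is of the moment at which its call begins. There is no depth.
- bot.hand_in(): hands the job in; it is judged then, once.
The state is a dict: "time_s": time; "joint_positions": joint angles; "qvel": joint speeds; "tau": joint torques, N m; "position": TCP position; "tcp_rot": TCP orientation; "force": force on the tool from outside, world axes, zero at the start; "moment": the same for the moment, N m; "opening": opening from 0.0 (shut) to 1.0 (fully open); "grasp_force": force on a finger pad.
Only numpy, scipy, OpenCV 4.12 (cv2) and the standard library are available. Lean on these libraries where they do the work, as an engineer would, in place of code of your own. Each camera call takes 0.05 s, during which the arm holds its last target. There are 200 camera calls.

### The job

The flasks on the shaker's platform are finished: stand them in the empty tray, and stand all the flasks that wait in the other tray on the platform, inside its rim. Never touch a flask while the shaker is switched on: look at the switch first and, if it is on (bat leaning left, towards the pilot lamp), flip it off. When the batch is changed, flip the switch on and leave everything standing upright, the other things on the bench undisturbed.

Things in the scene. Friction and masses are not known exactly. Their poses are not given: they have to be found in the camera images.
- run_switch (a joint): the shaker's run switch, a steel toggle bat standing up from the console's top, swinging sideways (shaker's y). -0.38 rad = off (leans to -y, the robot's right), 0 upright, +0.38 = on (leans to +y, the robot's left, towards the green pilot lamp). It rests only at either end, resists with about 1.5 N at its tip and snaps across once past upright. May start on or off.
- switch_pivot (a point): pivot of the bat, mid-console on a black plate, 4 mm above the console's top face; axes parallel to the shaker's. A collar 20 dia, 4 high surrounds it. The speed dial (34 dia, 16 high, fixed) is 85 mm to the shaker's -y. The platform's near rim starts 42 mm to the shaker's +x and its top is 38 mm above the pivot.
- bat_tip (a point): free end of the toggle bat, 45 mm from the pivot; the bat is 7 mm thick at the root and 14 mm near this end
- shaker: fixed platform shaker, white housing 330 x 270 mm (x, y) with a low console along its near side (towards the robot, shaker's -x), console top 78 mm above the bench; origin under its centre on the bench, x away from the robot, y to the left.
- deck (a point): centre of the black rubber mat on the shaker's platform, 106 mm above the bench; axes parallel to the shaker's. The mat inside the rim measures 228 (x) x 258 (y) mm; the rim is 6 thick and stands 14 above the mat. The platform does not move in this simulation.
- in_tray: fixed steel tray, 200 x 200 mm, 22 high, walls 4 and floor 4 thick, that holds the waiting flasks at the start; left or right of the shaker; origin under its centre on the bench.
- out_tray: the same kind of tray, empty at the start, on the other side of the shaker: the finished flasks go here. Inside 192 x 192 mm; floor 4 mm above its origin; origin under its centre on the bench.
- waiting0: waiting flask (3 or 4 are present), standing in the in tray at the start: capped conical (Erlenmeyer) flask of amber glass with a white screw cap, 120 tall: base 70 dia for its lowest 16, then a cone narrowing to 32 dia at 78, neck 32 dia up to 92, cap 38 dia from 92 to 120; about 0.18 kg, low centre of mass; origin at the centre of its underside, z up its axis.
- waiting1: waiting flask (3 or 4 are present), standing in the in tray at the start: same as waiting0.
- waiting2: waiting flask (3 or 4 are present), standing in the in tray at the start: same as waiting0.
- waiting3: waiting flask (3 or 4 are present), standing in the in tray at the start: same as waiting0.
- finished0: finished flask (2 or 3 are present), standing on the shaker's mat at the start; same flask as waiting0.
- finished1: finished flask (2 or 3 are present), standing on the shaker's mat at the start; same flask as waiting0.
- finished2: finished flask (2 or 3 are present), standing on the shaker's mat at the start; same flask as waiting0.
- wash_bottle: bystander: white plastic wash bottle with a red spout, 68 dia, about 200 high; origin under its centre; leave alone
- beaker: bystander: open glass beaker, 72 dia, 85 high; origin under its centre; leave alone
- reagent_jar: bystander: white jar with a red cap, 72 dia, 100 high; origin under its centre; leave alone

How it is judged:
By the outcome, as a careful person would: the job done as asked, in the order asked, and still so for the second after the job is handed in, with the robot touching nothing.
Of waiting0, waiting1, waiting2, waiting3 only 3 to 4 are there at a start; the rules pass over those that are not, and their reading is None.
Of finished0, finished1, finished2 only 2 to 3 are there at a start; the rules pass over those that are not, and their reading is None.
At some moment in a run one of waiting0, waiting1, waiting2, waiting3, finished0, finished1, finished2 may be knocked a few centimetres aside while the robot is not near it.
It also fails if it takes over 210 s, if anything falls off the work surface, if the arm or the gripper's body presses on something with over 40 N, if the wrist force passes 120 N, or if a joint passes its speed limit or range.

## Working session

There is one attempt and no reset: what is moved stays moved. The work goes in short steps, Python scripts to look and compute and a shell command to move; the robot and the scene stay as the last step left them, time stands still between calls to the robot, and variables do not carry over. Pictures are saved under pics/ and viewed, at most 14 in all, crops included, and the job is handed in when it is done.

```bash
ls; mkdir -p pics; python3 - <<'E'
from rig import readout,cams,bot
import cv2,numpy as np
s=readout.read_state();print(s['time_s'],s['position'],s['tcp_rot'],s['opening'])
for n in('side','top'):
    c=cams.capture(n);cv2.imwrite(f'pics/{n}0.png',c['image']);print(n,c['intrinsics'],c['xyz'],c['rotation'])
E
```

```text
pics
0.0 [0.27129124 0.56224843 0.22156398] [[-9.00523908e-01  4.34804680e-01 -1.25783499e-03]
 [ 4.34806329e-01  9.00522346e-01 -1.72053125e-03]
 [ 3.84613476e-04 -2.09629414e-03 -9.99997729e-01]] 0.9972606297649044
side [[443.8019967    0.         326.03209227]
 [  0.         443.8019967  237.61508673]
 [  0.           0.           1.        ]] [ 0.38186436 -0.53565122  0.72396045] [[ 0.92224148 -0.28578162  0.2603834 ]
 [-0.38658165 -0.67289632  0.63068626]
 [-0.00502751 -0.68230448 -0.73105083]]
top [[460.20608383   0.         319.05822062]
 [  0.         460.20608383 239.62906756]
 [  0.           0.           1.        ]] [0.44138389 0.01031769 1.0060083 ] [[ 0.00151898 -0.98699219  0.16076106]
 [-0.99981081 -0.00461642 -0.01889555]
 [ 0.0193919  -0.16070194 -0.98681246]]
```

View pics/top0.png

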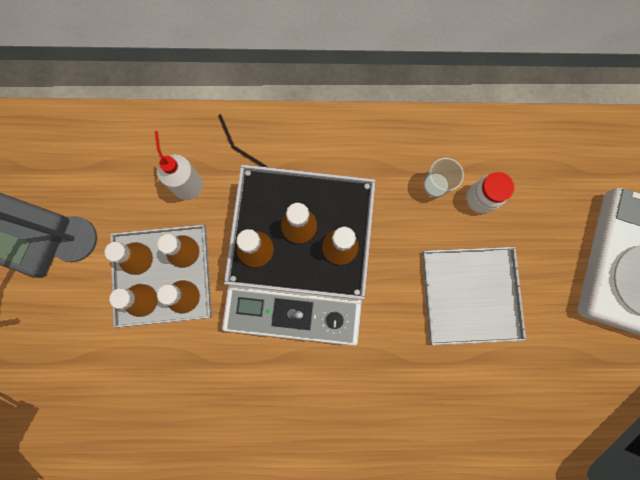

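View pics/side0.png

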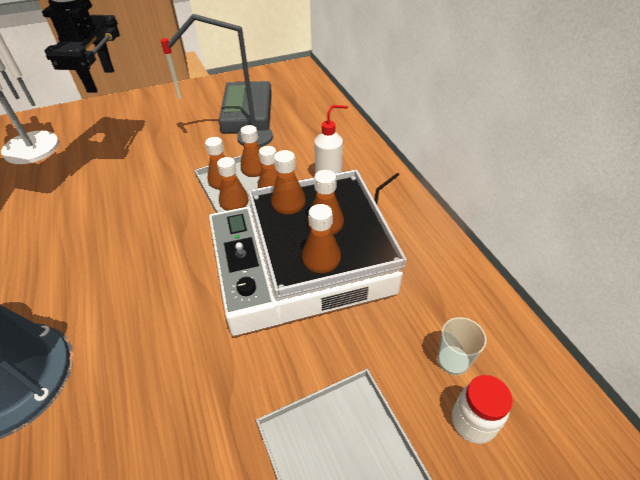

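Top view: 4 waiting flasks sit in the left tray (caps near (117,252), (169,245), (122,300), (168,295)). There are 3 finished flasks on the mat (caps (248,241), (297,215), (344,238)), the switch is near (295,314), and the empty tray is on the right. The side view agrees.

```bash
cat > h.py <<'E'
from rig import readout,cams,bot
import cv2,numpy as np
def ray(c,u,v,z):
    d=c['rotation']@np.linalg.inv(c['intrinsics'])@np.array([u,v,1.]);o=np.array(c['xyz']);return o+d*(z-o[2])/d[2]
def proj(c,p):
    q=c['intrinsics']@(np.array(c['rotation']).T@(np.array(p)-c['xyz']));return q[:2]/q[2]
def caps(c,lo=45,n=None):
    "white cap blobs: neutral bright with amber nearby"
    im=c['image'].astype(int);hsv=cv2.cvtColor(c['image'],cv2.COLOR_BGR2HSV)
    w=((hsv[...,1]<40)&(hsv[...,2]>225)).astype('uint8')
    amber=((hsv[...,0]<16)&(hsv[...,1]>215)&(hsv[...,2]<170)).astype('uint8')
    return w,amber
E
python3 - <<'E'
from h import *
c=cams.capture('top');s=cams.capture('side')
a=cv2.resize(c['image'][285:345,220:365],None,fx=5,fy=5,interpolation=cv2.INTER_CUBIC)
b=cv2.resize(s['image'][205:310,205:280],None,fx=5,fy=5,interpolation=cv2.INTER_CUBIC)
o=np.zeros((530,800,3),'uint8');a=cv2.resize(a,(500,207));b=cv2.resize(b,(290,406));o[:207,:500]=a;o[:406,505:795]=b;
t=cv2.resize(c['image'][220:330,100:215],(310,297),interpolation=cv2.INTER_CUBIC);o[220:517,:310]=t
cv2.imwrite('pics/sw.png',o)
for n,im in(('top',c),('side',s)):
    w,_=caps(im)
    k,l,st,ce=cv2.connectedComponentsWithStats(w)
    print(n,[(ce[i].round(1).tolist(),st[i].tolist()) for i in range(1,k) if 100<st[i][4]<900])
# tray/shaker corners from top by hand
for nm,pts,z in(('in',[(110,234),(204,227),(211,319),(114,327)],.022),('out',[(423,250),(515,247),(525,342),(430,345)],.022),('rim',[(241,167),(375,180),(363,298),(227,285)],.12),('console',[(361,298),(357,344),(223,332),(229,288)],.078)):
    P=np.array([ray(c,*p,z) for p in pts]);print(nm,P[:,:2].round(3).tolist(),P.mean(0).round(3),[np.linalg.norm(P[i]-P[i-1]).round(3) for i in range(4)])
E
```

```text
top [([297.2, 212.9], [288, 203, 20, 20, 304]), ([616.3, 246.7], [597, 220, 40, 84, 607]), ([344.0, 237.1], [335, 227, 19, 21, 306]), ([247.4, 239.8], [238, 230, 20, 20, 314]), ([166.9, 243.1], [159, 235, 17, 17, 239]), ([114.2, 251.1], [106, 243, 17, 17, 234]), ([166.7, 294.1], [158, 286, 18, 18, 253]), ([119.2, 298.2], [111, 290, 17, 18, 244]), ([356.4, 323.4], [354, 304, 6, 40, 109])]
side [([248.1, 129.3], [241, 125, 15, 10, 109]), ([30.7, 146.2], [1, 131, 56, 29, 877]), ([328.6, 141.4], [315, 133, 27, 17, 332]), ([213.1, 141.2], [206, 137, 16, 10, 118]), ([267.2, 150.5], [260, 146, 16, 11, 130]), ([283.8, 156.1], [274, 150, 20, 13, 196]), ([225.7, 162.2], [218, 157, 17, 12, 143]), ([327.1, 175.7], [315, 170, 39, 15, 262]), ([263.4, 242.4], [249, 190, 29, 101, 151]), ([320.2, 211.7], [309, 204, 23, 18, 291]), ([339.0, 274.3], [279, 259, 124, 31, 256]), ([488.3, 422.0], [469, 413, 39, 16, 237])]
in [[0.612, 0.441], [0.628, 0.241], [0.432, 0.218], [0.415, 0.419]] [0.522 0.33  0.022] [np.float64(0.198), np.float64(0.201), np.float64(0.198), np.float64(0.201)]
out [[0.58, -0.234], [0.587, -0.436], [0.385, -0.443], [0.379, -0.242]] [ 0.483 -0.339  0.022] [np.float64(0.201), np.float64(0.202), np.float64(0.203), np.float64(0.202)]
rim [[0.732, 0.149], [0.707, -0.118], [0.473, -0.091], [0.497, 0.169]] [0.602 0.027 0.12 ] [np.float64(0.236), np.float64(0.269), np.float64(0.236), np.float64(0.261)]
console [[0.474, -0.092], [0.384, -0.083], [0.407, 0.182], [0.494, 0.173]] [0.44  0.045 0.078] [np.float64(0.265), np.float64(0.091), np.float64(0.265), np.float64(0.087)]
```

View pics/sw.png

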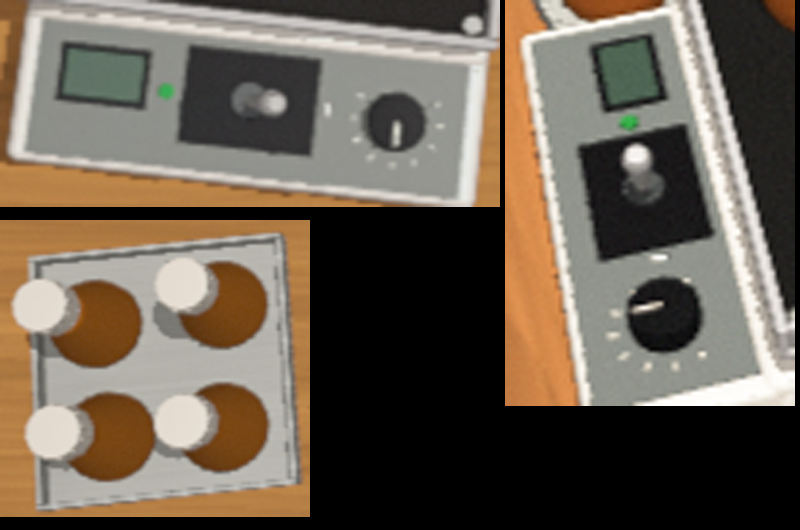

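```bash
python3 - <<'E'
from h import *
c=cams.capture('top');s=cams.capture('side')
def tri(u,v):
    A=[];b=[]
    for cm,p in((c,u),(s,v)):
        d=cm['rotation']@np.linalg.inv(cm['intrinsics'])@np.array([*p,1.]);d/=np.linalg.norm(d);M=np.eye(3)-np.outer(d,d);A.append(M);b.append(M@cm['xyz'])
    return np.linalg.solve(A[0]+A[1],b[0]+b[1])
for n,u,v,z in [('f_l',(247.4,239.8),(283.8,158),.22),('f_m',(297.2,212.9),(325,181),.22),('f_r',(344,237.1),(320.2,213.5),.22),('w',(166.9,243.1),(267.2,152),.118),('w',(114.2,251.1),(248.1,131),.118),('w',(166.7,294.1),(225.7,164),.118),('w',(119.2,298.2),(213.1,143),.118)]:
    print(n,'top',ray(c,*u,z).round(3),'side',ray(s,*v,z).round(3),'tri',tri(u,v).round(3))
th=np.radians(-5.1);R=np.array([[np.cos(th),-np.sin(th)],[np.sin(th),np.cos(th)]])
D=np.array([.602,.027])
for q in([-.162,0],):
    p=D+R@q;print('pivot',p)
    for a in(-.38,0,.38):
        t=R@[0,np.sin(a)*.045]+p; P=[*t,.082+.045*np.cos(a)]; print(a,np.round(P,3),proj(c,P),proj(s,P))
    print('collar top',proj(c,[*p,.083]),proj(s,[*p,.083]))
print('mat corners',[(D+R@[x*.114,y*.129]).round(3).tolist() for x in(-1,1) for y in(-1,1)])
print(tri((298.8,314.9),(205+(636-505)*75/290,205+155*105/406)))
E
```

```text
f_l top [0.569 0.119 0.22 ] side [0.567 0.117 0.22 ] tri [0.568 0.119 0.219]
f_m top [0.617 0.034 0.22 ] side [0.612 0.026 0.22 ] tri [0.617 0.034 0.213]
f_r top [ 0.574 -0.048  0.22 ] side [ 0.573 -0.047  0.22 ] tri [ 0.574 -0.048  0.221]
w top [0.578 0.289 0.118] side [0.577 0.286 0.118] tri [0.578 0.289 0.115]
w top [0.562 0.389 0.118] side [0.561 0.385 0.118] tri [0.562 0.39  0.114]
w top [0.479 0.284 0.118] side [0.479 0.28  0.118] tri [0.48  0.285 0.114]
w top [0.472 0.373 0.118] side [0.472 0.369 0.118] tri [0.472 0.374 0.115]
pivot [0.44064135 0.04140088]
-0.38 [0.439 0.025 0.124] [302.35957098 315.75487417] [237.61821299 246.42188134]
0 [0.441 0.041 0.127] [293.50526724 314.94747499] [235.78106028 238.82038063]
0.38 [0.442 0.058 0.124] [284.76967643 314.13721081] [234.52042996 233.75692374]
collar top [294.29288588 314.92962939] [239.32098205 254.48976411]
mat corners [[0.477, -0.091], [0.5, 0.166], [0.704, -0.112], [0.727, 0.145]]
[0.44166864 0.03152213 0.11915082]
```

The bat leans to −y, so the shaker is off and I can start with the finished flasks. Everything measured fits the given sizes.

```bash
python3 -m inch '[[0,0,4,7,6],[0,0,8,14,6],[5,-11,10,21,6],[15,-35,10,25.8,6],[15,-35,10,25.8,6],[15,-35,10,25.8,6],[15,-35,10,25.8,6],[15,-35,10,25.8,6],[15,-35,10,25.8,6],[15,-35,10,25.8,6]]'
python3 -m inch '[[15.3,-26,0,0,6],[15.3,-26,0,0,6],[15.3,-26,0,0,6],[15.3,-26,0,0,6],[15.3,-26,0,0,6],[15.3,-26,0,0,6],[15.3,-26,0,0,6],[15.3,-26,0,0,6],[15.3,-26,0,0,6],[15.3,-26,0,0,6]]'
python3 - <<'E'
from h import *
c=cams.capture('top');cv2.imwrite('pics/a.png',c['image']);print(readout.read_state()['tcp_rot'].round(3) if hasattr(readout.read_state()['tcp_rot'],'round') else readout.read_state()['tcp_rot'])
E
```

```text
time_s: 1.13
position: [0.403, 0.2554, 0.321]
tcp_rot: [[-1.0, -0.001, 0.001], [-0.001, 1.0, 0.0], [-0.001, 0.0, -1.0]]
force: [0.8, 0.9, 0.5]
opening: 0.686
grasp_force: 0.0
time_s: 1.97
position: [0.5552, -0.0026, 0.3202]
tcp_rot: [[-1.0, 0.001, -0.002], [0.001, 1.0, 0.001], [0.002, 0.001, -1.0]]
force: [0.2, 0.3, -0.0]
opening: 0.688
grasp_force: 0.0
[[-1.    -0.001 -0.002]
 [-0.001  1.     0.001]
 [ 0.002  0.001 -1.   ]]
```

```bash
python3 -m inch '[[1.9,-4.5,0,0,6],[1.9,-4.5,0,0,6],[1.9,-4.5,-4,0,6],[1.9,-4.5,-7,0,6],[1.9,-4.5,-10,0,6],[1.9,-4.5,-12.7,0,6],[1.9,-4.5,-12.7,0,6],[1.9,-4.5,-12.7,0,6]]'
python3 -m inch '[[0,0,0,0,2],[0,0,0,0,2],[0,0,0,0,2],[0,0,0,0,2],[0,0,0,0,2],[0,0,0,0,2]]'
python3 -m inch '[[0,0,2,0,2],[0,0,4,0,2],[0,0,6,0,2],[0,0,6,0,2],[0,0,6,0,2]]'
```

```text
time_s: 2.68
position: [0.5734, -0.0459, 0.193]
tcp_rot: [[-1.0, -0.002, -0.004], [-0.002, 1.0, 0.001], [0.004, 0.001, -1.0]]
force: [1.0, 0.4, 0.1]
opening: 0.691
grasp_force: 0.0
time_s: 3.18
position: [0.5756, -0.0478, 0.1951]
tcp_rot: [[-1.0, -0.0, 0.003], [-0.0, 1.0, -0.0], [-0.003, -0.0, -1.0]]
force: [0.8, 0.9, 5.5]
opening: 0.429
grasp_force: 30.0
time_s: 3.6
position: [0.5751, -0.048, 0.2541]
tcp_rot: [[-1.0, -0.0, 0.002], [-0.0, 1.0, -0.001], [-0.002, -0.001, -1.0]]
force: [0.0, 0.1, -1.4]
opening: 0.43
grasp_force: 30.0
```

```bash
python3 -m inch '[[-4.7,-33.6,0,0,2],[-4.7,-33.6,0,0,2],[-4.7,-33.6,0,0,2],[-4.7,-33.6,0,0,2],[-4.7,-33.6,0,0,2],[-4.7,-33.6,0,0,2],[-4.7,-33.6,0,0,2],[-4.7,-33.6,0,0,2],[-4.7,-33.6,0,0,2],[-4.7,-33.6,0,0,2]]'
python3 -m inch '[[0,0,0,0,2],[0,0,-4,0,2],[0,0,-8,0,2],[0,0,-11,0,2],[0,0,-13,0,2],[0,0,-14,0,2],[0,0,-15,0,2],[0,0,-15,0,2]]'
```

```text
time_s: 4.43
position: [0.526, -0.3866, 0.2508]
tcp_rot: [[-1.0, 0.004, -0.003], [0.004, 1.0, 0.002], [0.003, 0.002, -1.0]]
force: [0.9, 1.1, -1.3]
opening: 0.428
grasp_force: 30.0
time_s: 5.1
position: [0.5275, -0.3818, 0.1021]
tcp_rot: [[-1.0, -0.002, -0.002], [-0.002, 1.0, 0.002], [0.002, 0.002, -1.0]]
force: [-1.3, -0.2, -1.6]
opening: 0.428
grasp_force: 30.0
```

```bash
cat >> h.py <<'E'
def tri(c,u,s,v):
    A=0;b=0
    for cm,p in((c,u),(s,v)):
        d=cm['rotation']@np.linalg.inv(cm['intrinsics'])@np.array([*p,1.]);d/=np.linalg.norm(d);M=np.eye(3)-np.outer(d,d);A=A+M;b=b+M@cm['xyz']
    return np.linalg.solve(A,b)
def look(tag=None):
    "cap positions, by top view; height class by region (mat or trays)"
    c=cams.capture('top');w,_=caps(c)
    if tag: cv2.imwrite(f'pics/{tag}.png',c['image'])
    k,l,st,ce=cv2.connectedComponentsWithStats(w);o=[]
    for i in range(1,k):
        if not(120<st[i][4]<420 and max(st[i][2:4])<28 and min(st[i][2:4])>10): continue
        p=ray(c,*ce[i],.22)
        z=.22 if abs(p[1]-.03)<.15 and .46<p[0]<.75 else .118
        p=ray(c,*ce[i],z);o.append((p.round(3).tolist(),ce[i].round().astype(int).tolist(),st[i][4]))
    st=readout.read_state();print('t',round(st['time_s'],2),'tcp',np.round(st['position'],4))
    for q in o: print(q)
E
python3 -m inch '[[0,0,-0.5,0,2],[0,0,-0.9,0,2],[0,0,-0.9,0,2],[0,0,-0.9,0,2]]'
python3 -m inch '[[0,0,0,0,6],[0,0,0,0,6],[0,0,0,0,6],[0,0,0,0,6],[0,0,3,0,6],[0,0,7,0,6],[0,0,12,0,6],[0,0,16,0,6],[0,0,20,0,6],[0,0,23,0,6]]'
python3 -c "from h import *;look('b')"
```

```text
time_s: 5.43
position: [0.5281, -0.3841, 0.0955]
tcp_rot: [[-1.0, -0.0, 0.001], [-0.0, 1.0, -0.001], [-0.001, -0.001, -1.0]]
force: [-0.2, -0.9, -1.7]
opening: 0.43
grasp_force: 30.0
time_s: 6.27
position: [0.5281, -0.384, 0.3285]
tcp_rot: [[-1.0, -0.001, 0.002], [-0.001, 1.0, -0.003], [-0.002, -0.003, -1.0]]
force: [1.2, -0.7, -0.5]
opening: 0.69
grasp_force: 0.0
t 6.32 tcp [ 0.5307 -0.3867  0.3368]
([0.617, 0.033, 0.22], [297, 213], np.int32(317))
([0.569, 0.119, 0.22], [248, 240], np.int32(327))
([0.578, 0.289, 0.118], [167, 243], np.int32(262))
([0.562, 0.389, 0.118], [114, 251], np.int32(259))
([0.527, -0.39, 0.118], [516, 271], np.int32(195))
([0.48, 0.283, 0.118], [167, 294], np.int32(273))
([0.472, 0.373, 0.118], [119, 298], np.int32(275))
```

View pics/b.png

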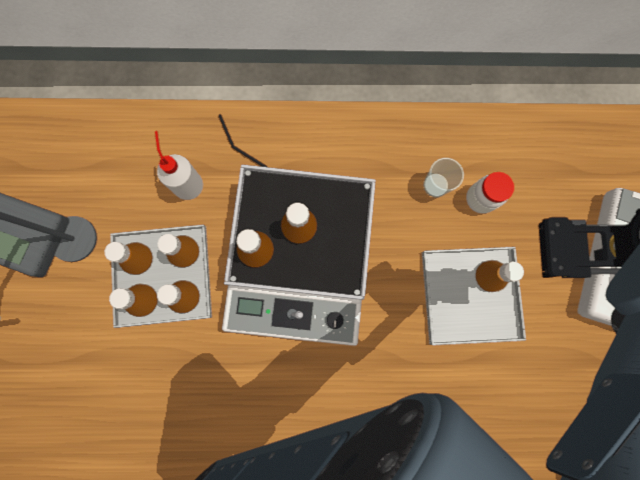

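Flask 1 stands in the right tray with its cap at (512,271). Nothing else has changed. Next is the middle finished flask.

```bash
python3 -m inch '[[8.9,41.7,0,0,6],[8.9,41.7,0,0,6],[8.9,41.7,0,0,6],[8.9,41.7,0,0,6],[8.9,41.7,0,0,6],[8.9,41.7,0,0,6],[8.9,41.7,0,0,6],[8.9,41.7,0,0,6],[8.9,41.7,0,0,6],[8.9,41.7,0,0,6]]'
python3 -c "
from h import *
s=readout.read_state();print((np.array([.617,.033,.1935])-s['position'])*100)"
```

```text
time_s: 7.15
position: [0.6147, 0.0257, 0.3247]
tcp_rot: [[-1.0, -0.0, 0.0], [-0.0, 1.0, -0.0], [-0.0, -0.0, -1.0]]
force: [1.4, -0.2, -0.3]
opening: 0.691
grasp_force: 0.0
[  0.22631593   0.72635301 -13.12384493]
```

```bash
python3 -m inch '[[0.2,0.8,-2,0,6],[0.2,0.8,-5,0,6],[0.2,0.8,-8,0,6],[0.2,0.8,-11,0,6],[0.2,0.8,-13.2,0,6],[0.2,0.8,-13.2,0,6],[0.2,0.8,-13.2,0,6]]'
python3 -m inch '[[0,0,0,0,2],[0,0,0,0,2],[0,0,0,0,2],[0,0,0,0,2],[0,0,0,0,2],[0,0,2,0,2],[0,0,4,0,2],[0,0,6,0,2],[0,0,6,0,2],[0,0,6,0,2]]'
python3 -m inch '[[-8.9,-32.7,0,0,2],[-8.9,-32.7,0,0,2],[-8.9,-32.7,0,0,2],[-8.9,-32.7,0,0,2],[-8.9,-32.7,0,0,2],[-8.9,-32.7,0,0,2],[-8.9,-32.7,0,0,2],[-8.9,-32.7,0,0,2],[-8.9,-32.7,0,0,2],[-8.9,-32.7,0,0,2]]'
```

```text
time_s: 7.73
position: [0.616, 0.0318, 0.1917]
tcp_rot: [[-1.0, -0.0, -0.003], [-0.0, 1.0, 0.0], [0.003, 0.0, -1.0]]
force: [0.5, 0.0, -0.2]
opening: 0.69
grasp_force: 0.0
time_s: 8.57
position: [0.6173, 0.0316, 0.2535]
tcp_rot: [[-1.0, -0.001, 0.003], [-0.001, 1.0, -0.0], [-0.003, -0.0, -1.0]]
force: [0.2, -0.5, -1.7]
opening: 0.425
grasp_force: 30.0
time_s: 9.4
position: [0.526, -0.2979, 0.2506]
tcp_rot: [[-1.0, 0.005, -0.003], [0.005, 1.0, 0.002], [0.003, 0.002, -1.0]]
force: [0.4, 0.6, -2.6]
opening: 0.429
grasp_force: 30.0
```

```bash
python3 -m inch '[[0,0,0,0,2],[0,0,-4,0,2],[0,0,-8,0,2],[0,0,-11,0,2],[0,0,-13,0,2],[0,0,-14.5,0,2],[0,0,-15.5,0,2],[0,0,-16.1,0,2],[0,0,-16.1,0,2],[0,0,-16.1,0,2]]'
python3 -m inch '[[0,0,0,0,6],[0,0,0,0,6],[0,0,0,0,6],[0,0,0,0,6],[0,0,3,0,6],[0,0,7,0,6],[0,0,12,0,6],[0,0,16,0,6],[0,0,20,0,6],[0,0,23,0,6]]'
python3 -c "from h import *;look()"
```

```text
time_s: 10.23
position: [0.5287, -0.2942, 0.0924]
tcp_rot: [[-1.0, -0.002, 0.001], [-0.002, 1.0, -0.001], [-0.001, -0.001, -1.0]]
force: [-0.7, -0.0, -1.9]
opening: 0.426
grasp_force: 30.0
time_s: 11.07
position: [0.528, -0.2956, 0.3253]
tcp_rot: [[-1.0, -0.0, 0.003], [-0.0, 1.0, -0.002], [-0.003, -0.002, -1.0]]
force: [0.1, -0.4, -0.7]
opening: 0.689
grasp_force: 0.0
t 11.12 tcp [ 0.531 -0.298  0.333]
([0.569, 0.118, 0.22], [248, 240], np.int32(335))
([0.578, 0.289, 0.118], [167, 243], np.int32(267))
([0.562, 0.389, 0.118], [114, 251], np.int32(272))
([0.48, 0.283, 0.118], [167, 294], np.int32(282))
([0.472, 0.373, 0.118], [119, 298], np.int32(286))
```

```bash
python3 -m inch '[[4.1,41.3,0,0,6],[4.1,41.3,0,0,6],[4.1,41.3,0,0,6],[4.1,41.3,0,0,6],[4.1,41.3,0,0,6],[4.1,41.3,0,0,6],[4.1,41.3,0,0,6],[4.1,41.3,0,0,6],[4.1,41.3,0,0,6],[4.1,41.3,0,0,6]]'
python3 -m inch '[[0,0,0,0,6],[0,0,0,0,6]]'
python3 -c "from h import *;look()"
```

```text
time_s: 11.95
position: [0.5685, 0.1199, 0.3216]
tcp_rot: [[-1.0, -0.001, 0.0], [-0.001, 1.0, 0.0], [-0.0, 0.0, -1.0]]
force: [1.2, -0.8, 0.2]
opening: 0.691
grasp_force: 0.0
time_s: 12.12
position: [0.5684, 0.1198, 0.3214]
tcp_rot: [[-1.0, -0.005, -0.0], [-0.005, 1.0, -0.0], [0.0, -0.0, -1.0]]
force: [-1.0, -0.8, 0.7]
opening: 0.691
grasp_force: 0.0
t 12.17 tcp [0.5685 0.1182 0.3214]
([0.526, -0.387, 0.118], [514, 271], np.int32(272))
```

```bash
python3 -m inch '[[0,0,-3,0,6],[0,0,-6,0,6],[0,0,-9,0,6],[0,0,-11,0,6],[0,0,-12.9,0,6],[0,0,-12.9,0,6],[0,0,-12.9,0,6]]'
python3 -m inch '[[0,0,0,0,2],[0,0,0,0,2],[0,0,0,0,2],[0,0,0,0,2],[0,0,0,0,2],[0,0,2,0,2],[0,0,4,0,2],[0,0,6,0,2],[0,0,6,0,2],[0,0,6,0,2]]'
python3 -m inch '[[-6,-22,0,0,2],[-6,-22,0,0,2],[-6,-22,0,0,2],[-6,-22,0,0,2],[-6,-22,0,0,2],[-6,-22,0,0,2],[-6,-22,0,0,2]]'
python3 -m inch '[[-7,-23.7,0,0,2],[-7,-23.7,0,0,2],[-7,-23.7,0,0,2],[-7,-23.7,0,0,2],[-7,-23.7,0,0,2],[-7,-23.7,0,0,2],[-7,-23.7,0,0,2],[-7,-23.7,0,0,2]]'
python3 -c "from h import *;look('c')"
```

```text
time_s: 12.75
position: [0.5683, 0.1159, 0.192]
tcp_rot: [[-1.0, 0.002, -0.003], [0.002, 1.0, -0.0], [0.003, -0.0, -1.0]]
force: [-0.5, 0.2, 0.4]
opening: 0.686
grasp_force: 0.0
time_s: 13.58
position: [0.5692, 0.1179, 0.2534]
tcp_rot: [[-1.0, -0.001, 0.002], [-0.001, 1.0, -0.0], [-0.002, -0.0, -1.0]]
force: [-0.2, 0.1, -2.3]
opening: 0.431
grasp_force: 30.0
time_s: 14.17
position: [0.5069, -0.106, 0.2509]
tcp_rot: [[-1.0, 0.005, -0.003], [0.005, 1.0, -0.001], [0.003, -0.001, -1.0]]
force: [0.2, 0.8, -2.6]
opening: 0.428
grasp_force: 30.0
time_s: 14.83
position: [0.438, -0.34, 0.251]
tcp_rot: [[-1.0, 0.003, -0.001], [0.003, 1.0, 0.003], [0.001, 0.003, -1.0]]
force: [0.7, 1.0, -2.2]
opening: 0.425
grasp_force: 30.0
t 14.88 tcp [ 0.4382 -0.3383  0.251 ]
([0.578, 0.289, 0.118], [167, 243], np.int32(266))
([0.562, 0.389, 0.118], [114, 251], np.int32(271))
([0.526, -0.296, 0.118], [468, 271], np.int32(256))
([0.526, -0.387, 0.118], [514, 271], np.int32(259))
([0.48, 0.284, 0.118], [167, 294], np.int32(279))
([0.472, 0.373, 0.118], [119, 298], np.int32(283))
```

View pics/c.png

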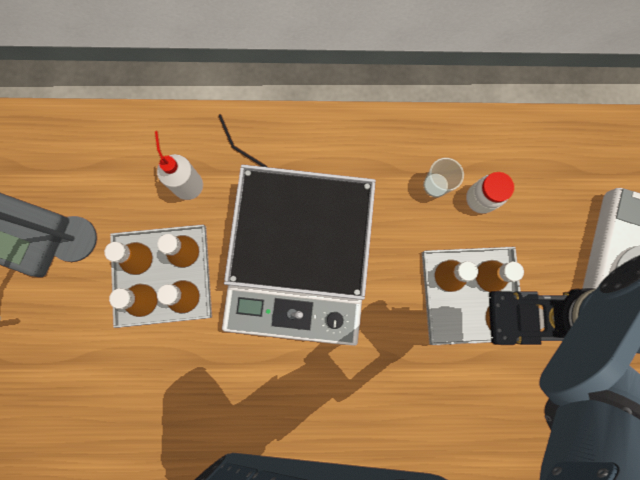

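Two flasks stand in the out tray (caps (468,271), (514,271)), the third hangs over its free spot, the mat is empty, and the bat is still off.

```bash
python3 -m inch '[[0,0,0,0,2],[0,0,-4,0,2],[0,0,-8,0,2],[0,0,-11,0,2],[0,0,-13,0,2],[0,0,-14.5,0,2],[0,0,-15.5,0,2],[0,0,-16.1,0,2],[0,0,-16.1,0,2],[0,0,-16.1,0,2]]'
python3 -m inch '[[0,0,0,0,6],[0,0,0,0,6],[0,0,0,0,6],[0,0,0,0,6],[0,0,3,0,6],[0,0,7,0,6],[0,0,12,0,6],[0,0,16,0,6],[0,0,20,0,6],[0,0,20,0,6]]'
python3 - <<'E'
from h import *
look()
c=cams.capture('top')
print('wash',ray(c,188,188,.03),'jar',ray(c,484,204,.0))
g=cv2.cvtColor(c['image'],cv2.COLOR_BGR2GRAY);m=(g<45).astype('uint8');m[:150]=0;m[296:]=0;m[:,:220]=0;m[:,385:]=0
k,l,st,ce=cv2.connectedComponentsWithStats(m);i=1+st[1:,4].argmax()
ct=cv2.findContours((l==i).astype('uint8'),0,2)[0][0]
P=np.array([ray(c,*p[0],.106)[:2] for p in ct],'float32');print(cv2.minAreaRect(P))
E
```

```text
time_s: 15.72
position: [0.4397, -0.3388, 0.0924]
tcp_rot: [[-1.0, -0.002, 0.001], [-0.002, 1.0, -0.001], [-0.001, -0.001, -1.0]]
force: [0.8, -0.9, -2.8]
opening: 0.428
grasp_force: 30.0
time_s: 16.55
position: [0.4418, -0.3427, 0.3003]
tcp_rot: [[-1.0, -0.001, 0.011], [-0.001, 1.0, -0.013], [-0.011, -0.013, -1.0]]
force: [1.5, -1.1, 0.3]
opening: 0.689
grasp_force: 0.0
t 16.6 tcp [ 0.441  -0.3419  0.298 ]
([0.578, 0.289, 0.118], [167, 243], np.int32(266))
([0.562, 0.389, 0.118], [114, 251], np.int32(270))
([0.526, -0.296, 0.118], [468, 271], np.int32(256))
([0.526, -0.387, 0.118], [514, 271], np.int32(259))
([0.48, 0.284, 0.118], [167, 294], np.int32(279))
([0.472, 0.373, 0.118], [119, 298], np.int32(281))
wash [0.71291342 0.27713304 0.03      ] jar [ 0.688584   -0.38159375  0.        ]
((0.5396873354911804, -0.08699076622724533), (0.012078835628926754, 0.10100049525499344), 80.84757995605469)
```

```bash
python3 -m inch '[[7,31.4,0,0,6],[7,31.4,0,0,6],[7,31.4,0,0,6],[7,31.4,0,0,6],[7,31.4,0,0,6],[7,31.4,0,0,6],[7,31.4,0,0,6],[7,31.4,0,0,6],[7,31.4,0,0,6]]'
python3 -m inch '[[6.9,31.4,0,0,6],[6.9,31.4,0,0,6],[6.9,31.4,0,0,6],[6.9,31.4,0,0,6],[6.9,31.4,0,0,6],[6.9,31.4,0,0,6],[6.9,31.4,0,0,6],[6.9,31.4,0,0,6],[6.9,31.4,0,0,6],[6.9,31.4,0,0,6]]'
python3 - <<'E'
from h import *
look()
c=cams.capture('top');s=cams.capture('side')
cv2.imwrite('pics/d.png',s['image'])
g=cv2.cvtColor(c['image'],cv2.COLOR_BGR2GRAY);m=(g<75).astype('uint8');m[:165]=0;m[296:]=0;m[:,:220]=0;m[:,385:]=0
m=cv2.morphologyEx(m,cv2.MORPH_OPEN,np.ones((9,9)))
ct=max(cv2.findContours(m,0,2)[0],key=cv2.contourArea)
P=np.array([ray(c,*p[0],.106)[:2] for p in ct],'float32');print(cv2.minAreaRect(P))
E
```

```text
time_s: 17.4
position: [0.5076, -0.0197, 0.2894]
tcp_rot: [[-1.0, -0.006, -0.004], [-0.006, 1.0, 0.004], [0.004, 0.004, -1.0]]
force: [0.7, -1.3, -0.9]
opening: 0.687
grasp_force: 0.0
time_s: 18.23
position: [0.5768, 0.2892, 0.2888]
tcp_rot: [[-1.0, -0.003, -0.004], [-0.003, 1.0, -0.002], [0.004, -0.002, -1.0]]
force: [-0.3, 0.1, -0.9]
opening: 0.692
grasp_force: 0.0
t 18.28 tcp [0.5768 0.288  0.2892]
([0.526, -0.296, 0.118], [468, 271], np.int32(256))
([0.526, -0.387, 0.118], [514, 271], np.int32(258))
([0.48, 0.284, 0.118], [167, 294], np.int32(279))
([0.438, -0.343, 0.118], [494, 317], np.int32(279))
((0.6052117347717285, 0.028849080204963684), (0.2549232840538025, 0.2253800332546234), 83.88540649414062)
```

All three finished flasks stand in the out tray. The mat centre measures (0.605, 0.029), and its size checks out. Now I pick the first waiting flask.

```bash
python3 -m inch '[[0.1,0,-4,0,6],[0.1,0,-8,0,6],[0.1,0,-12,0,6],[0.1,0,-15,0,6],[0.1,0,-17.5,0,6],[0.1,0,-19.7,0,6],[0.1,0,-19.7,0,6],[0.1,0,-19.7,0,6]]'
python3 -m inch '[[0,0,0,0,2],[0,0,0,0,2],[0,0,0,0,2],[0,0,0,0,2],[0,0,0,0,2],[0,0,3,0,2],[0,0,7,0,2],[0,0,11,0,2],[0,0,14,0,2],[0,0,16.2,0,2]]'
python3 -m inch '[[0,0,0,0,2],[7.3,-32.7,0,0,2],[7.3,-32.7,0,0,2],[7.3,-32.7,0,0,2],[7.3,-32.7,0,0,2],[7.3,-32.7,0,0,2],[7.3,-32.7,0,0,2],[7.3,-32.7,0,0,2],[7.3,-32.7,0,0,2],[7.3,-32.7,0,0,2]]'
```

```text
time_s: 19.05
position: [0.5781, 0.2869, 0.0938]
tcp_rot: [[-1.0, 0.001, -0.003], [0.001, 1.0, -0.001], [0.003, -0.001, -1.0]]
force: [0.2, -0.1, 0.4]
opening: 0.686
grasp_force: 0.0
time_s: 19.88
position: [0.5797, 0.2893, 0.2607]
tcp_rot: [[-1.0, -0.001, 0.005], [-0.001, 1.0, 0.002], [-0.005, 0.002, -1.0]]
force: [0.9, 0.4, -1.5]
opening: 0.43
grasp_force: 29.9
time_s: 20.72
position: [0.653, -0.0467, 0.2548]
tcp_rot: [[-1.0, 0.006, 0.0], [0.006, 1.0, -0.005], [-0.0, -0.005, -1.0]]
force: [-0.5, 0.3, -1.3]
opening: 0.429
grasp_force: 29.9
```

```bash
python3 -m inch '[[0,0,0,0,2],[0,0,-2,0,2],[0,0,-4,0,2],[0,0,-5.2,0,2],[0,0,-5.9,0,2],[0,0,-5.9,0,2],[0,0,-5.9,0,2]]'
python3 -m inch '[[0,0,0,0,6],[0,0,0,0,6],[0,0,0,0,6],[0,0,0,0,6],[0,0,3,0,6],[0,0,7,0,6],[0,0,10,0,6],[0,0,10,0,6]]'
python3 -m inch '[[-17.1,32.2,0,0,6],[-17.1,32.2,0,0,6],[-17.1,32.2,0,0,6],[-17.1,32.2,0,0,6],[-17.1,32.2,0,0,6],[-17.1,32.2,0,0,6],[-17.1,32.2,0,0,6],[-17.1,32.2,0,0,6],[-17.1,32.2,0,0,6],[-17.1,32.2,0,0,6]]'
python3 -c "from h import *;look('e')"
```

```text
time_s: 21.3
position: [0.6516, -0.037, 0.1976]
tcp_rot: [[-1.0, -0.002, -0.0], [-0.002, 1.0, 0.0], [0.0, 0.0, -1.0]]
force: [-0.0, 1.0, -1.7]
opening: 0.429
grasp_force: 30.0
time_s: 21.97
position: [0.6559, -0.0391, 0.306]
tcp_rot: [[-1.0, -0.001, 0.015], [-0.001, 1.0, -0.004], [-0.015, -0.004, -1.0]]
force: [0.5, 0.1, 0.5]
opening: 0.685
grasp_force: 0.0
time_s: 22.8
position: [0.477, 0.2885, 0.2976]
tcp_rot: [[-1.0, -0.007, -0.002], [-0.007, 1.0, 0.003], [0.002, 0.003, -1.0]]
force: [0.0, 0.0, 0.4]
opening: 0.694
grasp_force: 0.0
t 22.85 tcp [0.4788 0.2861 0.2976]
([0.65, -0.038, 0.22], [338, 194], np.int32(308))
([0.568, 0.387, 0.118], [115, 248], np.int32(157))
([0.526, -0.296, 0.118], [468, 271], np.int32(249))
([0.526, -0.387, 0.118], [514, 271], np.int32(252))
([0.438, -0.343, 0.118], [494, 317], np.int32(274))
```

View pics/e.png

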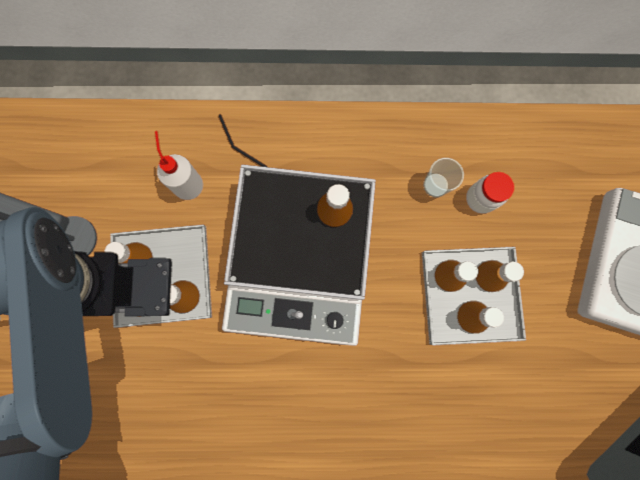

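Flask one stands on the mat with its cap at (338,194). The second pick is lined up, with its base at (183,297).

```bash
python3 -m inch '[[0.1,-0.2,-4,0,6],[0.1,-0.2,-8,0,6],[0.1,-0.2,-12,0,6],[0.1,-0.2,-15.5,0,6],[0.1,-0.2,-18.5,0,6],[0.1,-0.2,-20.4,0,6],[0.1,-0.2,-20.4,0,6],[0.1,-0.2,-20.4,0,6]]'
python3 -m inch '[[0,0,0,0,2],[0,0,0,0,2],[0,0,0,0,2],[0,0,0,0,2],[0,0,0,0,2],[0,0,3,0,2],[0,0,7,0,2],[0,0,11,0,2],[0,0,14,0,2],[0,0,16.2,0,2]]'
python3 -m inch '[[0,0,0,0,2],[6.8,-31.2,0,0,2],[6.8,-31.2,0,0,2],[6.8,-31.2,0,0,2],[6.8,-31.2,0,0,2],[6.8,-31.2,0,0,2],[6.8,-31.2,0,0,2],[6.8,-31.2,0,0,2],[6.8,-31.2,0,0,2],[6.8,-31.2,0,0,2]]'
```

```text
time_s: 23.52
position: [0.482, 0.2805, 0.0928]
tcp_rot: [[-1.0, 0.001, -0.002], [0.001, 1.0, -0.001], [0.002, -0.001, -1.0]]
force: [0.1, 0.3, 0.2]
opening: 0.692
grasp_force: 0.0
time_s: 24.35
position: [0.4824, 0.2821, 0.2591]
tcp_rot: [[-1.0, -0.001, 0.004], [-0.001, 1.0, 0.001], [-0.004, 0.001, -1.0]]
force: [0.3, 0.3, -2.2]
opening: 0.425
grasp_force: 30.0
time_s: 25.18
position: [0.5508, -0.0361, 0.2541]
tcp_rot: [[-1.0, 0.005, -0.0], [0.005, 1.0, -0.003], [0.0, -0.003, -1.0]]
force: [0.8, 0.1, -2.8]
opening: 0.424
grasp_force: 30.0
```

```bash
python3 -m inch '[[0,0,0,0,2],[0,0,-2,0,2],[0,0,-4,0,2],[0,0,-5.2,0,2],[0,0,-6,0,2],[0,0,-6,0,2],[0,0,-6,0,2]]'
python3 -m inch '[[0,0,0,0,6],[0,0,0,0,6],[0,0,0,0,6],[0,0,0,0,6],[0,0,3,0,6],[0,0,7,0,6],[0,0,10,0,6],[0,0,10,0,6]]'
python3 -c "from h import *;look()"
python3 -m inch '[[0,20,0,0,6],[0,20,0,0,6],[0,20,0,0,6],[0,20,0,0,6],[0,20,0,0,6],[0,20,0,0,6]]'
python3 -c "from h import *;look()"
```

```text
time_s: 25.77
position: [0.5486, -0.0287, 0.1957]
tcp_rot: [[-1.0, -0.002, -0.002], [-0.002, 1.0, 0.001], [0.002, 0.001, -1.0]]
force: [-2.0, -0.2, 3.4]
opening: 0.425
grasp_force: 30.0
time_s: 26.43
position: [0.554, -0.0312, 0.3025]
tcp_rot: [[-1.0, -0.001, 0.014], [-0.001, 1.0, -0.004], [-0.014, -0.004, -1.0]]
force: [0.3, 0.5, 0.4]
opening: 0.692
grasp_force: 0.0
t 26.48 tcp [ 0.5523 -0.0309  0.2995]
([0.562, 0.389, 0.118], [114, 251], np.int32(274))
([0.527, -0.296, 0.118], [468, 270], np.int32(259))
([0.526, -0.387, 0.118], [514, 271], np.int32(261))
([0.472, 0.373, 0.118], [119, 298], np.int32(286))
([0.437, -0.343, 0.118], [494, 317], np.int32(286))
time_s: 26.98
position: [0.5483, 0.1756, 0.2941]
tcp_rot: [[-1.0, -0.006, -0.002], [-0.006, 1.0, 0.003], [0.002, 0.003, -1.0]]
force: [0.5, -0.5, 0.2]
opening: 0.693
grasp_force: 0.0
t 27.03 tcp [0.5485 0.1726 0.294 ]
([0.65, -0.038, 0.22], [338, 194], np.int32(321))
([0.544, -0.029, 0.22], [333, 254], np.int32(347))
([0.527, -0.296, 0.118], [468, 270], np.int32(269))
([0.526, -0.387, 0.118], [514, 271], np.int32(269))
([0.437, -0.343, 0.118], [494, 317], np.int32(294))
```

```bash
python3 - <<'E'
from h import *
a=cv2.imread('pics/top0.png')[170:340,0:130];b=cv2.imread('pics/side0.png')[0:200,140:300]
cv2.imwrite('pics/f.png',np.hstack([cv2.resize(a,(390,510)),cv2.resize(b,(400,510))]))
c=cams.capture('top')
print('base',ray(c,75,240,.02),readout.read_state()['joint_positions'])
E
```

```text
base [0.5987535  0.51589002 0.02      ] [ 6.16897425e+00  2.20650932e+01  8.42461166e+01 -3.56819111e-02
  7.38397468e+01 -8.40302944e+01]
```

View pics/f.png

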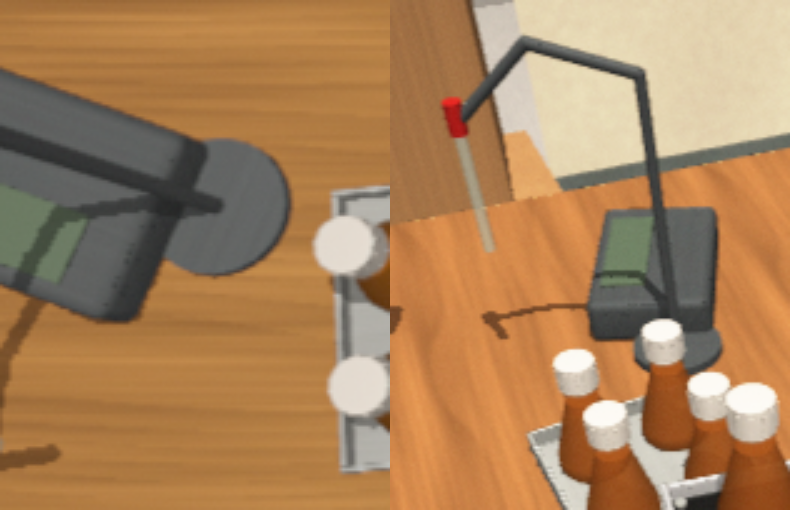

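The pole is at about (0.60, 0.52) with its arm leaning away. I'll turn the hand by −90° for the left-hand pair so the body stays clear of it.

```bash
python3 -m inch '[[0,0,0,-7,6],[0,0,0,-14,6],[0,0,0,-21,6],[0,0,0,-28,6],[0,0,0,-35,6],[0,0,0,-42,6],[0,0,0,-49,6],[0,0,0,-56,6],[0,0,0,-63,6],[0,0,0,-70,6]]'
python3 -m inch '[[0,0,0,-7,6],[0,0,0,-14,6],[0,0,0,-20,6],[1.4,21.7,0,-20,6],[1.4,21.7,0,-20,6],[1.4,21.7,0,-20,6],[1.4,21.7,0,-20,6],[1.4,21.7,0,-20,6],[1.4,21.7,0,-20,6],[1.4,21.7,0,-20,6]]'
python3 -c "from h import *;look()"
```

```text
time_s: 27.92
position: [0.5496, 0.1676, 0.2948]
tcp_rot: [[-0.334, 0.942, -0.002], [0.942, 0.334, -0.001], [-0.0, -0.002, -1.0]]
force: [0.2, -0.3, 0.4]
opening: 0.691
grasp_force: 0.0
time_s: 28.75
position: [0.5638, 0.3878, 0.2941]
tcp_rot: [[-0.003, 1.0, -0.001], [1.0, 0.003, -0.001], [-0.001, -0.001, -1.0]]
force: [-0.0, 0.6, -0.1]
opening: 0.689
grasp_force: 0.0
t 28.8 tcp [0.5638 0.3857 0.2942]
([0.65, -0.038, 0.22], [338, 194], np.int32(299))
([0.562, 0.389, 0.118], [114, 251], np.int32(243))
([0.545, -0.029, 0.22], [333, 254], np.int32(319))
([0.527, -0.296, 0.118], [468, 270], np.int32(241))
([0.526, -0.387, 0.118], [514, 271], np.int32(239))
([0.472, 0.373, 0.118], [119, 298], np.int32(257))
([0.438, -0.342, 0.118], [494, 317], np.int32(256))
```

```bash
python3 -m inch '[[0,0,-4,0,6],[0,0,-8,0,6],[0,0,-12,0,6],[0,0,-15.5,0,6],[0,0,-18.5,0,6],[0,0,-20.1,0,6],[0,0,-20.1,0,6],[0,0,-20.1,0,6]]'
python3 -m inch '[[0,0,0,0,2],[0,0,0,0,2],[0,0,0,0,2],[0,0,0,0,2],[0,0,0,0,2],[0,0,3,0,2],[0,0,7,0,2],[0,0,11,0,2],[0,0,14,0,2],[0,0,16.2,0,2]]'
python3 -m inch '[[0,0,0,0,2],[0,-18,0,0,2],[0,-18,0,0,2],[0,-18,0,0,2],[0,-18,0,0,2],[10.1,-30.3,0,0,2],[10.1,-30.3,0,0,2],[10.1,-30.3,0,0,2],[10.1,-30.3,0,0,2],[10.1,-30.3,0,0,2]]'
```

```text
time_s: 29.47
position: [0.5639, 0.3838, 0.0939]
tcp_rot: [[0.002, 1.0, -0.002], [1.0, -0.002, -0.002], [-0.002, -0.002, -1.0]]
force: [0.7, 0.5, 1.1]
opening: 0.689
grasp_force: 0.0
time_s: 30.3
position: [0.5647, 0.3875, 0.2607]
tcp_rot: [[-0.001, 1.0, 0.005], [1.0, 0.001, 0.002], [0.002, 0.005, -1.0]]
force: [0.0, -0.2, -0.9]
opening: 0.435
grasp_force: 29.9
time_s: 31.13
position: [0.669, 0.0762, 0.2547]
tcp_rot: [[0.006, 1.0, 0.003], [1.0, -0.006, -0.005], [-0.005, 0.003, -1.0]]
force: [0.4, 0.3, -1.0]
opening: 0.43
grasp_force: 30.0
```

```bash
python3 -m inch '[[0,0,0,0,2],[0,0,-2,0,2],[0,0,-4,0,2],[0,0,-5.2,0,2],[0,0,-6,0,2],[0,0,-6,0,2],[0,0,-6,0,2]]'
python3 -m inch '[[0,0,0,0,6],[0,0,0,0,6],[0,0,0,0,6],[0,0,0,0,6],[0,0,3,0,6],[0,0,7,0,6],[0,0,10,0,6],[0,0,10,0,6]]'
python3 -m inch '[[-10,0,0,0,6],[-19.2,0,0,0,6],[-19.2,10,0,0,6],[-19.2,28.8,0,0,6],[-19.2,28.8,0,0,6],[-19.2,28.8,0,0,6],[-19.2,28.8,0,0,6],[-19.2,28.8,0,0,6],[-19.2,28.8,0,0,6],[-19.2,28.8,0,0,6]]'
python3 -c "from h import *;look('g')"
```

```text
time_s: 31.72
position: [0.6624, 0.0857, 0.1977]
tcp_rot: [[-0.002, 1.0, -0.004], [1.0, 0.002, 0.001], [0.001, -0.004, -1.0]]
force: [-4.4, 1.2, 6.4]
opening: 0.427
grasp_force: 30.0
time_s: 32.38
position: [0.6692, 0.0836, 0.3049]
tcp_rot: [[-0.001, 1.0, 0.016], [1.0, 0.001, -0.001], [-0.001, 0.016, -1.0]]
force: [0.8, -0.2, 1.7]
opening: 0.69
grasp_force: 0.0
time_s: 33.22
position: [0.4709, 0.3759, 0.2963]
tcp_rot: [[-0.004, 1.0, -0.0], [1.0, 0.004, 0.002], [0.002, -0.0, -1.0]]
force: [0.8, 0.2, 0.1]
opening: 0.686
grasp_force: 0.0
t 33.27 tcp [0.4702 0.3781 0.2962]
([0.662, 0.087, 0.22], [267, 188], np.int32(298))
([0.65, -0.038, 0.22], [338, 194], np.int32(296))
([0.545, -0.029, 0.22], [333, 254], np.int32(317))
([0.527, -0.296, 0.118], [468, 271], np.int32(237))
([0.526, -0.387, 0.118], [514, 271], np.int32(236))
([0.472, 0.373, 0.118], [119, 298], np.int32(253))
([0.438, -0.342, 0.118], [494, 317], np.int32(253))
```

View pics/g.png

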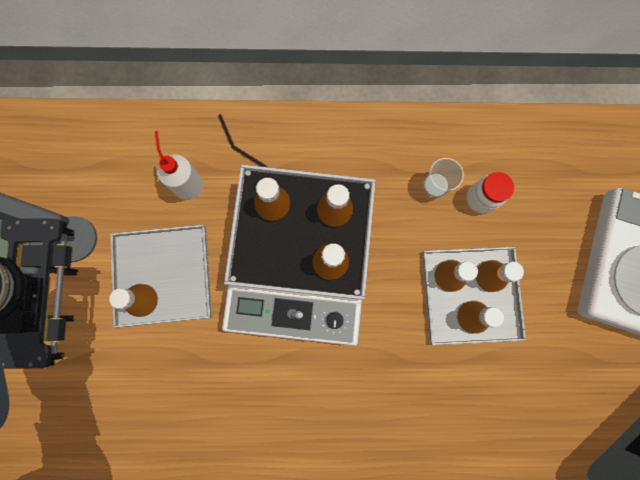

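Three flasks stand on the mat (caps (267,188), (338,194), (333,254)), and one is left at (120,299). No knocks have shown up so far.

```bash
python3 -m inch '[[0.1,-0.2,-4,0,6],[0.1,-0.2,-8,0,6],[0.1,-0.2,-12,0,6],[0.1,-0.2,-15.5,0,6],[0.1,-0.2,-18.5,0,6],[0.1,-0.2,-20.3,0,6],[0.1,-0.2,-20.3,0,6],[0.1,-0.2,-20.3,0,6]]'
python3 -m inch '[[0,0,0,0,2],[0,0,0,0,2],[0,0,0,0,2],[0,0,0,0,2],[0,0,0,0,2],[0,0,3,0,2],[0,0,7,0,2],[0,0,11,0,2],[0,0,14,0,2],[0,0,16.2,0,2]]'
python3 -m inch '[[0,0,0,0,2],[8.7,-27.6,0,0,2],[8.7,-27.6,0,0,2],[8.7,-27.6,0,0,2],[8.7,-27.6,0,0,2],[8.7,-27.6,0,0,2],[8.7,-27.6,0,0,2],[8.7,-27.6,0,0,2],[8.7,-27.6,0,0,2],[8.7,-27.6,0,0,2]]'
```

```text
time_s: 33.93
position: [0.4734, 0.3691, 0.0926]
tcp_rot: [[-0.0, 1.0, -0.002], [1.0, 0.0, -0.001], [-0.001, -0.002, -1.0]]
force: [-0.3, 0.4, -0.5]
opening: 0.686
grasp_force: 0.0
time_s: 34.77
position: [0.4747, 0.3702, 0.2594]
tcp_rot: [[-0.001, 1.0, 0.005], [1.0, 0.001, 0.002], [0.002, 0.005, -1.0]]
force: [0.3, -0.4, -2.2]
opening: 0.431
grasp_force: 30.0
time_s: 35.6
position: [0.5606, 0.0914, 0.2541]
tcp_rot: [[0.004, 1.0, -0.003], [1.0, -0.004, 0.0], [0.0, -0.003, -1.0]]
force: [-0.3, 0.2, -2.6]
opening: 0.429
grasp_force: 30.0
```

```bash
python3 -m inch '[[0,0,0,0,2],[0,0,-2,0,2],[0,0,-4,0,2],[0,0,-5.2,0,2],[0,0,-6,0,2],[0,0,-6,0,2],[0,0,-6,0,2]]'
python3 -m inch '[[0,0,0,0,6],[0,0,0,0,6],[0,0,0,0,6],[0,0,0,0,6],[0,0,3,0,6],[0,0,7,0,6],[0,0,10,0,6],[0,0,10,0,6]]'
python3 -m inch '[[-4,0,0,7,6],[-8,0,0,14,6],[-12,0,0,21,6],[-12,-4,0,28,4],[-12,-8,0,35,2],[-12,-11,0,42,0],[-12,-11,0,49,0],[-12,-11,0,56,0],[-12,-11,0,63,0],[-12,-11,0,70,0]]'
python3 -m inch '[[0,0,0,7,0],[0,0,0,14.5,0],[0,0,0,14.5,0],[0,0,0,14.5,0]]'
python3 - <<'E'
from h import *
look('h')
s=cams.capture('side');cv2.imwrite('pics/i.png',s['image'])
E
```

```text
time_s: 36.18
position: [0.5601, 0.0955, 0.1956]
tcp_rot: [[-0.003, 1.0, -0.0], [1.0, 0.003, 0.0], [0.0, -0.0, -1.0]]
force: [-0.2, 0.3, -2.2]
opening: 0.431
grasp_force: 30.0
time_s: 36.85
position: [0.5651, 0.0937, 0.3029]
tcp_rot: [[-0.0, 1.0, 0.015], [1.0, 0.001, -0.0], [-0.0, 0.015, -1.0]]
force: [0.2, 0.0, -0.2]
opening: 0.688
grasp_force: 0.0
time_s: 37.68
position: [0.4406, -0.0168, 0.2955]
tcp_rot: [[-0.926, 0.377, -0.0], [0.377, 0.926, 0.0], [0.0, 0.0, -1.0]]
force: [-0.3, -0.2, -0.2]
opening: 0.245
grasp_force: 0.0
time_s: 38.02
position: [0.4406, -0.0163, 0.2955]
tcp_rot: [[-0.99, 0.14, -0.0], [0.14, 0.99, 0.0], [0.0, 0.0, -1.0]]
force: [-0.1, -0.4, 0.6]
opening: 0.019
grasp_force: 0.0
t 38.07 tcp [ 0.4407 -0.0163  0.2955]
([0.662, 0.087, 0.22], [267, 188], np.int32(309))
([0.65, -0.038, 0.22], [338, 194], np.int32(305))
([0.561, 0.096, 0.22], [260, 244], np.int32(329))
([0.544, -0.029, 0.22], [333, 254], np.int32(326))
([0.547, -0.381, 0.118], [510, 260], np.int32(243))
([0.526, -0.296, 0.118], [468, 271], np.int32(246))
([0.437, -0.343, 0.118], [494, 317], np.int32(268))
```

View pics/i.png

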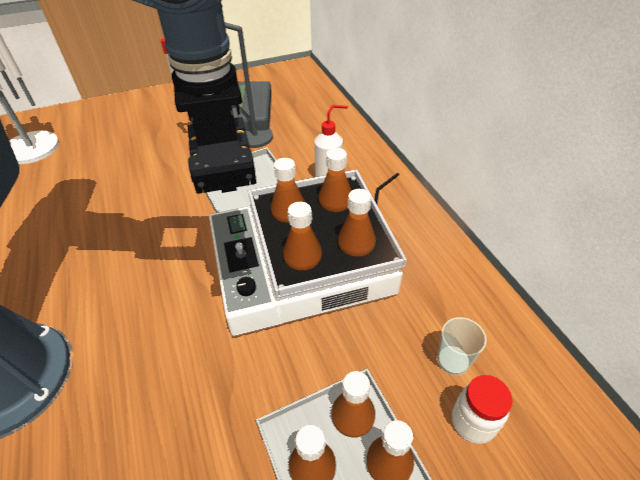

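A knock happened: one finished flask in the out tray moved about 2 cm to (0.547, −0.381), close to the far wall. I'll check that it stands flat.

```bash
python3 - <<'E'
from h import *
c=cams.capture('top');s=cams.capture('side')
a=c['image'][235:355,410:540];b=s['image'][360:480,250:440]
cv2.imwrite('pics/j.png',np.hstack([cv2.resize(a,(433,400),interpolation=2),cv2.resize(b,(366,400))]))
def fitcap(cm,box):
    w,_=caps(cm);x0,y0,x1,y1=box;m=np.zeros_like(w);m[y0:y1,x0:x1]=w[y0:y1,x0:x1]
    k,l,st,ce=cv2.connectedComponentsWithStats(m);i=1+st[1:,4].argmax();return ce[i]
for n,bt,bs in(('knocked',(495,245,525,275),(340,368,372,402)),('l',(455,258,482,284),(380,420,414,450)),):
    u=fitcap(c,bt);v=fitcap(s,bs);print(n,u,v,tri(c,u,s,(v[0],v[1]+2)).round(4))
P=[proj(c,[.547,-.381,.004+z]) for z in(0,.016)];print(P)
print([ray(c,*p,.022).round(3) for p in((423,250),(515,247))])
E
```

```text
knocked [510.47933884 260.2231405 ] [356.81786942 384.28006873] [ 0.5196 -0.3357  0.2139]
l [467.65714286 270.66530612] [397.96301775 434.72189349] [ 0.5579 -0.3447 -0.0021]
[array([488.01780996, 266.24161378]), array([490.8356885 , 265.47649725])]
[array([ 0.58 , -0.234,  0.022]), array([ 0.587, -0.436,  0.022])]
```

View pics/j.png

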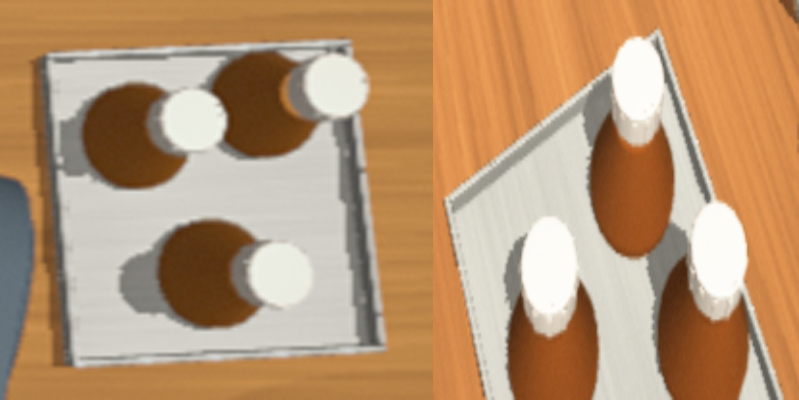

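The knocked flask's base circle is at about (489,266). That matches the prediction for an upright flask under its cap, so it stands inside the wall and I'll leave it. Next is the switch.

```bash
python3 - <<'E'
from h import *
c=cams.capture('top')
import cv2
im=cv2.imread('pics/top0.png')
print(ray(c,291,313.4,.084),'tip',ray(c,298.8,314.9,.124))
# plate: dark blob in console
g=cv2.cvtColor(im,cv2.COLOR_BGR2GRAY);m=(g<60).astype('uint8');m[:296]=0;m[332:]=0;m[:,:266]=0;m[:,318:]=0
ct=max(cv2.findContours(m,0,2)[0],key=cv2.contourArea);print(cv2.minAreaRect(ct));r=cv2.minAreaRect(ct)[0];print(ray(c,*r,.079))
s=readout.read_state();print(s['position'])
E
```

```text
[0.44361564 0.04789971 0.084     ] tip [0.44074241 0.03150863 0.124     ]
((291.743896484375, 313.80487060546875), (37.43628692626953, 26.834863662719727), 6.34019136428833)
[0.44283581 0.04661802 0.079     ]
[ 0.44077465 -0.01625888  0.29564344]
```

```bash
python3 -m inch '[[0,0,-4,0,0],[0,0,-8,0,0],[0,0,-12,0,0],[0,0,-15,0,0],[0,0,-17,0,0],[0,0,-18.3,0,0],[0,0,-18.3,0,0],[0,0,-18.3,0,0]]'
python3 -m inch '[[0.1,0.8,0,0,0],[0.1,1.6,0,0,0],[0.2,2.2,0,0,0],[0.2,2.8,0,0,0],[0.3,3.3,0,0,0],[0.3,3.8,0,0,0],[0.3,3.8,0,0,0]]'
```

```text
time_s: 38.93
position: [0.4406, -0.0162, 0.1123]
tcp_rot: [[-0.99, 0.138, -0.002], [0.138, 0.99, 0.0], [0.002, 0.0, -1.0]]
force: [1.0, -0.4, 0.6]
opening: 0.004
grasp_force: 0.0
time_s: 39.52
position: [0.4442, 0.0225, 0.113]
tcp_rot: [[-0.991, 0.136, 0.001], [0.136, 0.991, -0.0], [-0.001, -0.0, -1.0]]
force: [0.4, -1.4, 0.6]
opening: 0.008
grasp_force: 0.6
```

```bash
python3 -m inch '[[0,0.3,0,0,0],[0.1,0.6,0,0,0],[0.1,0.9,0,0,0],[0.1,1.2,0,0,0],[0.1,1.2,0,0,0]]'
python3 - <<'E'
from h import *
s=cams.capture('side');c=cams.capture('top')
cv2.imwrite('pics/k.png',np.hstack([cv2.resize(s['image'][190:310,170:290],(400,400)),cv2.resize(c['image'][260:350,230:320],(400,400))]))
E
```

```text
time_s: 39.93
position: [0.4444, 0.0343, 0.1125]
tcp_rot: [[-0.991, 0.137, -0.001], [0.137, 0.991, 0.0], [0.001, 0.0, -1.0]]
force: [-0.1, -0.8, -0.1]
opening: 0.004
grasp_force: 0.0
```

View pics/k.png

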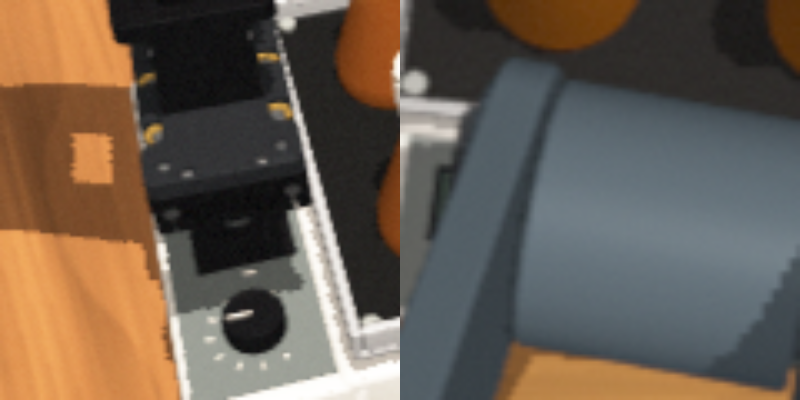

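The gripper hides the bat here. The push force has fallen away, so I'll back off, rise and look.

```bash
python3 -m inch '[[0,-1.5,0,0,0],[-0.2,-3,0,0,0],[-0.2,-3,4,0,0],[-0.2,-3,8,0,0],[-0.2,-3,12,0,0],[-0.2,-3,16,0,0],[-0.2,-3,19,0,0],[-2,-7,19,0,0],[-2,-11,19,0,0],[-2,-15,19,0,0]]'
python3 -m inch '[[-0,-10,0,0,0],[-0,-14,0,0,0],[-0,-14,0,0,0],[-0,-14,0,0,0],[0,-14,0,0,0]]'
python3 - <<'E'
from h import *
look('l')
s=cams.capture('side');c=cams.capture('top')
o=np.hstack([cv2.resize(s['image'][190:310,170:290],(400,400)),cv2.resize(c['image'][275:345,220:290+75],(400,400))]);cv2.imwrite('pics/m.png',o)
E
```

```text
time_s: 40.87
position: [0.424, -0.1167, 0.3037]
tcp_rot: [[-0.991, 0.134, 0.002], [0.134, 0.991, -0.001], [-0.002, -0.001, -1.0]]
force: [1.4, -0.1, -0.7]
opening: 0.005
grasp_force: 0.0
time_s: 41.28
position: [0.4248, -0.2604, 0.3023]
tcp_rot: [[-0.99, 0.142, 0.0], [0.142, 0.99, -0.001], [-0.001, -0.001, -1.0]]
force: [0.2, 0.7, -0.1]
opening: 0.008
grasp_force: 0.0
t 41.33 tcp [ 0.4243 -0.2576  0.3021]
([0.662, 0.087, 0.22], [267, 188], np.int32(313))
([0.65, -0.038, 0.22], [338, 194], np.int32(309))
([0.561, 0.096, 0.22], [260, 244], np.int32(334))
([0.544, -0.029, 0.22], [333, 254], np.int32(333))
([0.547, -0.382, 0.118], [511, 260], np.int32(252))
([0.526, -0.296, 0.118], [468, 271], np.int32(249))
```

View pics/m.png

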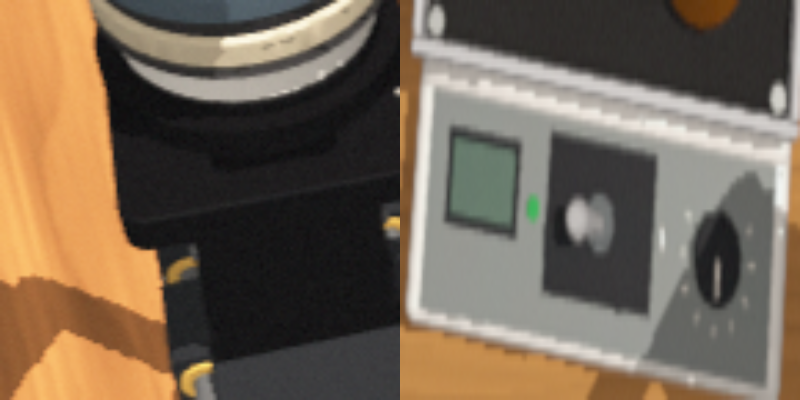

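View pics/l.png

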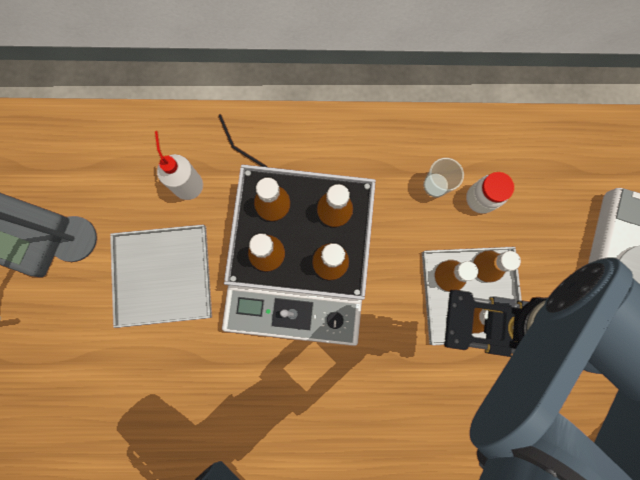

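The bat now leans left towards the lamp (tip about (285,313), left of its root), so the switch is on. All four waiting flasks stand on the mat, the three finished ones are in the out tray, and the bystanders haven't moved.

```bash
python3 -c "
from rig import bot;print(bot.hand_in())"
```

```text
the job is handed in; nothing more can be done
None
```

The batch is changed and handed in: the three finished flasks stand in the out tray (one got knocked about 2 cm there but looked upright, so I left it), all four waiting flasks stand on the platform inside its rim, and the switch, which I found off, is now on.

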